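# Turn the photo plaque face down, lock it, and click its leg out

## Robot

A 6-joint arm with a two-finger parallel gripper is mounted at the origin on the work surface. World frame = base frame: x ahead of the robot, y to its left, z up, the work surface at z = 0. Lengths are in mm, angles in rad, forces in N, time in s.
With the tool pointing down it reaches from about 300 to 775 mm from the base axis. Payload 14.6 kg.
Tool frame: the origin (TCP) lies midway between the tips of the shut fingers; the grasp point (between the pads) lies 19 mm behind it (manip.hold_point_z is the distance from the TCP to the grasp point, in mm); z points along the fingers, y is the direction in which the jaws open and shut (so a half turn about z gives the same grasp; the last joint's range is limited). The gripper opens to 94 mm and grips with 3 to 60 N. Pads are 16 mm wide; open, the fingers measure 119 mm over their backs; the gripper's body (75 mm by 177 mm) begins 78 mm behind the grasp point.
Start: joints at [-1.176, 0.3, 1.521, -0, 1.321, -0.067], TCP at [245.05, -492.381, 167.146] pointing down, gripper open.
Joint ranges: [-3.03, 3.03], [-0.79, 2.21], [0.23, 2.52], [-1.04, 4.18], [0, 3.07], [-2.55, 2.55]. Speed limits (rad/s): [2.22, 2.22, 2.57, 3.14, 3.14, 3.14].

## Interface

Orientations are given as [roll, pitch, yaw] about the fixed x, y, z axes, in that order (R = Rz(yaw) Ry(pitch) Rx(roll)).
In Python, from cell import manip gives the robot as it stands.
- The arm moves only by the shell command python3 -m crank 'ROWS' [OPENING] [FORCE]. ROWS is JSON, a list of rows, each an object with "offset": the shift along the world's x, y, z in m, a list of three; "spin": the turn about the world's z in degrees. In form: [{"offset": [dx, dy, dz], "spin": spin}, ...]. A call has exactly 8 rows; each row is the pose to reach, as a shift and turn from the pose measured when the call began; what a row does not reach only later rows make up. A row lasts 1/12 s, in which the tool goes at most 41.7 mm and 7.16 degrees, less where a joint would pass 70% of its speed; a pose out of reach is approached as far as the arm can. A call with a gripper value outside its range is refused whole. OPENING is the opening, from 0 (shut) to 1 (fully open), set as the call begins (- or left out, the last holds). The fingers move at their own pace and stop on an object; FORCE is the grip in N (left out, the last holds). Time passes only in rows, so rows that repeat a pose let the fingers close, or fill a call up. It gives the time, the measured TCP pose, the force and the opening at its end, in the units of the state.
- manip.read_state(): the state, without advancing time (a new reading comes with each control period).
- manip.camera(name): name is "scene" or "top" or "wrist"; returns a dict with "pixels" (480x640x3 uint8, red, green, blue), "fx", "fy", "cx", "cy" (pixels), "k1" (the pictures are not rectified: a ray, as slopes to the right and down, at radius r is drawn at 1 + k1 r^2 times it, then the intrinsics apply), "extrinsics" (4x4, takes a point from world to camera coordinates); the wrist camera has in their place "hand_eye" (4x4, takes a point from camera to tool coordinates, whose origin is the TCP and whose axes are the flange's). Camera axes: x right, y down, z forward; pixel columns grow to the right and rows downward; lengths in mm; the calibration is good to about 2 mm. A picture is of the moment at which its call begins: read the wrist's pose just before it. There is no depth.
- manip.sign_off(): hands the job in, once; it reports no verdict.
Trained networks look in a picture, given as the dict that the camera call returned (one of the last four; its "shot" number tells which), for a name from the list of things; names that differ only in an ending like _2 or _b are one class to them, and where a whole thing is asked for, a point or a joint stands for the part that bears it (a point fixed in the world has none). Each returns a list of dicts, best first, with "conf" (0 to 1); they miss things now and then, are a little off and sometimes report something else, mostly with a low value. They report only what shows in the picture. A call takes as long as a camera call.
- manip.search_frame(picture, name): "location" ([x, y, z] in mm, in world coordinates, good to about 4 mm: the middle of the surface that is visible of it).
- manip.masks_of(picture, name): "mask" (480x640 bool, what is visible of it).
The state is a dict: "clock": time; "joints": joint angles; "qd": joint speeds; "effort": joint torques, N m; "eef_pos": TCP position; "eef_rot": TCP orientation; "wrist_force": force on the tool from outside, world axes, zero at the start; "moment": the same for the moment, N m; "finger_gap": finger opening in mm.
Only numpy, scipy, OpenCV 4.12 (cv2) and the standard library are available. Lean on these libraries where they do the work, as an engineer would, in place of code of your own. Each camera call takes 0.05 s, during which the arm holds its last target. There are 200 camera calls.

## Task

The leather photo plaque stands tipped up in its turning stand. Turn it level, with its plywood back and folded wire leg on top, and turn the black bar knob clockwise until it locks the plaque there; only then swing the wire leg out by its crossbar until it clicks home in its end detent and stays out by itself. Do not force the leg on against its end stop, and leave the other things on the bench where they are.

Things in the scene. Friction and masses are not known exactly. Their poses are not given: they have to be found in the camera images.
- stand: Wooden turning stand fixed to the bench; base 170 x 310 x 18 mm, origin at the centre of its underside, z up, y along the plaque's long axis. Uprights near y = -125 and +137 mm carry a leather-covered plaque (130 x 180 x 14 mm). The one at +y bears a steel bracket (top 192 mm up) with the locking knob.
- panel (a joint): Turn of the plaque about its axle, rad; 0 = level, back and leg on top; positive: +x edge raised. Starts at 0.5 to 1.1, back facing -x. Push the back near its +x edge (65 mm from the axle, bare for 25 mm either side of y = 0) over and down to 0. Friction 0.28 N m holds it where it is left; it can go past level to -0.7. Unlocked, it turns when the leg is worked.
- knob (a joint): Locking knob, vertical axis at the stand's x = 0, y = +106 mm. 0 = open; grows clockwise seen from above, to 1.5 rad. It drives a pin into a notch of the plaque's index wheel: it passes 1.2 only with the plaque level to within about 0.15 rad, draws it true and locks it. Torque below 0.3 N m; stays where it is left.
- knob_grip (a point): Middle of the knob's black bar grip, 218 mm above the bench. The bar is 60 mm long, 14 mm thick, and reaches from 201 to 231 mm above the bench. At knob = 0 its long side lies along the stand's x; it turns with the knob.
- leg (a joint): Swing of the U-shaped wire leg, rad: 0 = folded; grows as its crossbar goes up and over towards +x. A light spring folds it back (1 to 3 N at the bar). Somewhere from 0.50 to 1.20 (hidden, differs each time) it rides over a sprung ball: the pull at the bar climbs to about 10 N, then drops as it snaps over; it rests 0.1 rad beyond the ball and meets a hard stop at 0.2.
- leg_bar (a point): Middle of the leg's crossbar, a round steel bar 10 mm thick, 90 mm long, parallel to the stand's y, 103 mm from the hinge line. Folded, plaque level: stand x = -50 mm, 163 mm above the bench, clear 31 mm above the plaque's back; side arms at y = -45 and +45 mm; 0.25 rad above level from the hinge. Pinched lightly it turns between the fingers.
- leg_hinge (a point): Middle of the leg's hinge line, which runs along the stand's y on the plaque's plywood back, 50 mm from the axle towards the +x edge and 18 mm above the plaque's mid-plane. With the plaque level: stand x = +50 mm, 138 mm above the bench.
- axle (a point): Centre of the plaque, on its level axle along the stand's y: above the stand's origin, 120 mm above the bench.
- clutch (a joint): Slip clutch that carries ball and end stop, rad. 0 at the start; it slips when the leg is forced on against its end stop with more than about 20 N at the crossbar. Beyond 0.05 either way the leg counts as forced.
- dye_bottle: Amber bottle, 52 mm across, 105 mm tall, standing beside the stand's -y end; origin at the centre of its underside. Bystander.
- mallet: Wooden-handled hammer, 200 mm, lying on the bench. Bystander.
- cuff: Tan leather bracelet ring, 68 mm across, 32 mm high, lying before the stand (-x side); origin at the centre of its underside. Bystander.
- offcut_block: Dark wooden block 70 x 50 x 30 mm before the stand (-x side); origin at the centre of its underside. Bystander.
- tool_cup: White cup, 76 mm across, 95 mm tall; origin at the centre of its underside. Bystander.
- edge_brush: Brush lying on the bench beyond the stand. Bystander.
- wax_jar: Jar with steel lid, 72 mm across, 60 mm tall; origin at the centre of its underside. Bystander.

How it is judged (in metres and radians):
On the way:
1. the plaque is level (within 0.12 rad), back up, and the knob is turned past 1.2 rad, while the leg is still folded (below 0.3 rad) (value of joint panel between -0.12 and 0.12 rad and value of joint knob above 1.2 rad and value of joint leg below 0.3 rad), for 0.2 s.
At the end, for the whole second after the job is handed in: The plaque is level within 0.12 rad with its back up, the knob stays locked past 1.2 rad, and the leg, let go, stands still between 0.55 and 1.5 rad by its detent (value of joint panel between -0.12 and 0.12 rad and value of joint knob above 1.2 rad and value of joint leg between 0.55 and 1.5 rad and velocity of joint leg between -0.1 and 0.1 rad/s); the robot touches nothing.
It fails at once if the leg is forced against its end stop so that the slip clutch gives by more than 0.05 rad (value of joint clutch above 0.05 rad or value of joint clutch below -0.05 rad).
It fails at once if a bystander is moved by more than 30 mm (distance of any of dye_bottle, mallet, cuff, offcut_block, tool_cup, edge_brush, wax_jar from where it was at the start of the episode above 0.03 m).
It also fails if it takes over 64 s, if anything falls off the work surface, if the arm or the gripper's body presses on something with over 40 N, if the wrist force passes 120 N, or if a joint passes its speed limit or range.

## Working session

There is one attempt and no reset: what is moved stays moved. The work goes in short steps, Python scripts to look and compute and a shell command to move; the robot and the scene stay as the last step left them, time stands still between calls to the robot, and variables do not carry over. Pictures are saved under pics/ and viewed, about 8 in all and at most 12, crops included, and the job is handed in when it is done.

```bash
mkdir -p pics; ls
cat > h.py <<'E'
from cell import manip
import numpy as np, cv2
def save(p,n): cv2.imwrite(f'pics/{n}.png',p['pixels'][:,:,::-1])
E
python3 - <<'E'
from h import *
print(manip.read_state())
for c in('scene','top'):
    p=manip.camera(c); save(p,c+'1')
    print(c,p['fx'],p['k1'],np.round(p['extrinsics'],3).tolist())
    for n in ['stand','knob_grip','leg_bar','leg_hinge','axle','dye_bottle','tool_cup','cuff','offcut_block','panel','wax_jar','mallet']:
        try:
            r=manip.search_frame(p,n); print(n,[(np.round(d['location']).tolist(),round(d['conf'],2)) for d in r[:2]])
        except Exception as e: print(n,e)
a=cv2.imread('pics/scene1.png');b=cv2.imread('pics/top1.png')
E
```

```text
pics
{'clock': 0.0, 'joints': array([-1.17559519e+00,  3.00466329e-01,  1.52157434e+00, -2.58095150e-06,
        1.32068538e+00, -6.66034889e-02]), 'qd': array([ 8.52659833e-04,  1.52725621e-03, -6.33993047e-04,  5.28841488e-04,
        1.26538341e-03,  9.35724033e-05]), 'effort': array([-3.78014665e-04, -5.31809378e+01, -3.52739060e+01,  7.07588461e-02,
        2.43675703e-02, -5.70044585e-05]), 'eef_pos': array([ 244.93976339, -492.11275065,  166.59182188]), 'eef_rot': array([-3.14046161e+00, -7.29378424e-05,  4.61805220e-01]), 'wrist_force': array([-0.83387122,  0.34848581, -0.59305506]), 'moment': array([-0.04732835,  0.02186714,  0.02571676]), 'finger_gap': 94.14293808897561}
scene 435.1012093537932 -0.06102364502547573 [[-0.455, 0.891, 0.011, 233.076], [0.733, 0.381, -0.564, -374.821], [-0.507, -0.248, -0.826, 1272.308], [0.0, 0.0, 0.0, 1.0]]
stand [([594.0, 72.0, 13.0], 0.92)]
knob_grip [([588.0, 161.0, 226.0], 0.66), ([406.0, 27.0, 19.0], 0.47)]
leg_bar [([514.0, 54.0, 106.0], 0.86)]
leg_hinge [([583.0, 58.0, 165.0], 0.82)]
axle [([592.0, 67.0, 23.0], 0.77), ([429.0, 161.0, 3
[... 497 characters left out ...]
, 0.018, 39.528], [-0.991, -0.021, -0.134, 627.032], [0.134, -0.016, -0.991, 911.031], [0.0, 0.0, 0.0, 1.0]]
stand [([560.0, 56.0, 80.0], 0.86)]
knob_grip [([589.0, 152.0, 228.0], 0.65)]
leg_bar [([528.0, 53.0, 126.0], 0.89)]
leg_hinge [([561.0, 55.0, 139.0], 0.94)]
axle [([566.0, 54.0, 80.0], 0.85), ([552.0, -151.0, 75.0], 0.36)]
dye_bottle [([553.0, -148.0, 70.0], 0.56)]
tool_cup [([730.0, -291.0, 55.0], 0.78), ([771.0, -13.0, 19.0], 0.57)]
cuff [([526.0, 54.0, 124.0], 0.65), ([409.0, 28.0, 35.0], 0.58)]
offcut_block [([444.0, 146.0, 32.0], 0.86)]
panel [([564.0, 51.0, 138.0], 0.71)]
wax_jar [([730.0, 278.0, 57.0], 0.72)]
mallet [([489.0, 390.0, 25.0], 0.97), ([584.0, 150.0, 231.0], 0.56)]
```

View pics/scene1.png

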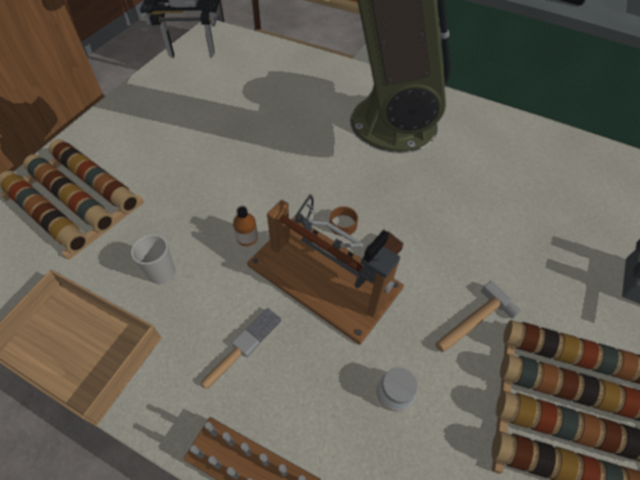

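View pics/top1.png

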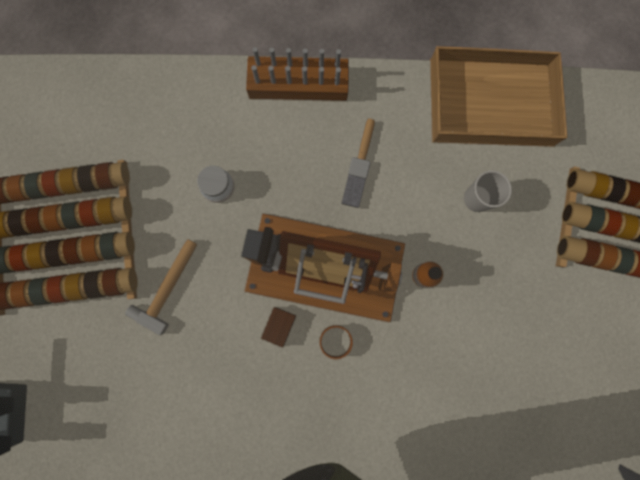

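The scene camera looks from the far side. The stand's base corners in the top picture are about (263,215), (404,242), (390,320) and (247,293), the knob is at (266,248) and the leg crossbar runs at about row 297. The bracket end (+y) is on the left. Next I work out the stand pose.

```bash
cat >> h.py <<'E'
def KD(p):
    K=np.array([[p['fx'],0,p['cx']],[0,p['fy'],p['cy']],[0,0,1.]]);return K,np.array([p['k1'],0,0,0,0.])
def ray(p,uv,E=None):
    K,D=KD(p);E=np.array(p['extrinsics']) if E is None else E
    n=cv2.undistortPoints(np.array(uv,float).reshape(-1,1,2),K,D)[:,0]
    d=np.c_[n,np.ones(len(n))]@E[:3,:3]; o=-E[:3,:3].T@E[:3,3]; return o,d
def at_z(p,uv,z,E=None):
    o,d=ray(p,uv,E);return o+d*((z-o[2])/d[:,2])[:,None]
def tri(rs):
    A=0;b=0
    for o,d in rs:
        d=d/np.linalg.norm(d);M=np.eye(3)-np.outer(d,d);A=A+M;b=b+M@o
    return np.linalg.solve(A,b)
E
cat > m.py <<'E'
from h import *
P={c:manip.camera(c) for c in('top','scene')}
C=np.array([[263,215],[404,242],[390,320],[247,293]])
w=at_z(P['top'],C,18);print(np.round(w,1).tolist(),w.mean(0))
w2=at_z(P['scene'],[[248,266],[362,330],[402,287]],18);print(np.round(w2,1).tolist())
e=(w[0]-w[1]+w[3]-w[2]);print('yaw',np.arctan2(-e[0],e[1]),[np.linalg.norm(w[i]-w[i-1]) for i in range(4)])
for n in('stand','knob_grip','leg_bar','leg_hinge'):
    rs=[]
    for c in P:
        r=manip.masks_of(P[c],n)
        if not r: continue
        m=r[0]['mask'];ys,xs=np.nonzero(m);R=cv2.minAreaRect(np.c_[xs,ys].astype(np.float32))
        print(n,c,round(r[0]['conf'],2),m.sum(),np.round(R[0]),np.round(R[1]),R[2]);rs.append(ray(P[c],[[xs.mean(),ys.mean()]]))
    if len(rs)==2: print('  tri',tri([(o,d[0]) for o,d in rs]))
top=P['top']['pixels'][190:340,220:450];cv2.imwrite('pics/topc.png',cv2.resize(top,None,fx=3.4,fy=3.4,interpolation=2)[:,:,::-1])
E
python3 m.py
```

```text
[[671.8, 182.9, 18.0], [620.8, -115.5, 18.0], [458.1, -86.2, 18.0], [507.7, 210.0, 18.0]] [564.60711005  47.8296381   18.        ]
[[630.1, -106.2, 18.0], [654.4, 180.3, 18.0], [522.7, 217.3, 18.0]]
yaw -0.16767087023537808 [np.float64(166.38650636230022), np.float64(302.74227642477837), np.float64(165.3567559075551), np.float64(300.3393533479677)]
stand top 0.73 12388 [321. 267.] [162.  82.] 11.888656616210938
stand scene 0.67 12207 [330. 257.] [156. 110.] 35.2933464050293
  tri [563.07572701  56.15954243  26.45668747]
knob_grip top 0.85 458 [266. 245.] [34. 18.] 90.0
knob_grip scene 0.56 494 [375. 246.] [20. 35.] 13.240520477294922
  tri [585.50385666 154.82020447 207.17973536]
leg_bar top 0.61 645 [328. 277.] [63. 46.] 9.090276718139648
leg_bar scene 0.61 219 [332. 232.] [62. 13.] 30.963754653930664
  tri [526.13318835  61.97260152 112.02510571]
leg_hinge top 0.69 4891 [324. 270.] [125.  59.] 11.821487426757812
leg_hinge scene 0.65 2356 [333. 242.] [113.  39.] 42.51044845581055
  tri [562.55542858  53.76184149 128.84630436]
```

```bash
python3 -m crank '[{"offset":[0,0.03,0.03],"spin":6},{"offset":[0.02,0.07,0.06],"spin":13},{"offset":[0.04,0.10,0.09],"spin":20},{"offset":[0.06,0.13,0.11],"spin":27},{"offset":[0.08,0.16,0.13],"spin":34},{"offset":[0.10,0.19,0.15],"spin":41},{"offset":[0.12,0.22,0.17],"spin":48},{"offset":[0.14,0.25,0.19],"spin":53}]'
```

```text
clock: 2.47
eef_pos: [377.9, -252.0, 350.9]
eef_rot: [3.141, 0.0, 1.393]
wrist_force: [0.1, -1.0, -0.7]
finger_gap: 94.0
```

View pics/topc.png

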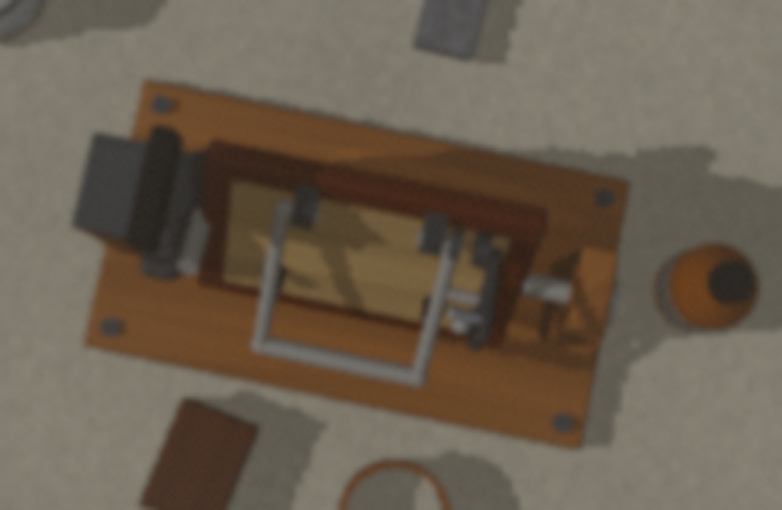

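```bash
python3 -m crank '[{"offset":[0.01,0.03,0.01],"spin":0},{"offset":[0.025,0.065,0.02],"spin":0},{"offset":[0.04,0.10,0.03],"spin":0},{"offset":[0.055,0.14,0.04],"spin":0},{"offset":[0.07,0.18,0.05],"spin":0},{"offset":[0.085,0.22,0.05],"spin":0},{"offset":[0.10,0.26,0.05],"spin":0},{"offset":[0.11,0.29,0.05],"spin":0}]' 0
python3 - <<'E'
from h import *
P=manip.camera('top')
C=np.array([[263.2,213.5],[404.7,243.8],[390.6,321.5],[245.6,291.5]])
w=at_z(P,C,18);e=(w[0]-w[1]+w[3]-w[2]);print(np.round(w,1).tolist(),w.mean(0),'yaw',np.arctan2(-e[0],e[1]))
s=manip.read_state();p=manip.camera('wrist');save(p,'w1');print(s['eef_pos'],s['eef_rot'],p['fx'],p['k1'],np.round(p['hand_eye'],3).tolist())
E
```

```text
clock: 3.13
eef_pos: [488.3, 40.4, 401.0]
eef_rot: [3.14, 0.0, 1.394]
wrist_force: [0.4, -0.6, -0.3]
finger_gap: 44.2
[[675.1, 182.6, 18.0], [617.0, -117.0, 18.0], [455.0, -87.4, 18.0], [510.7, 213.1, 18.0]] [564.45979886  47.82630441  18.        ] yaw -0.18728809228364893
[489.30870411  44.95467012 400.15421525] [-3.14108257e+00 -9.95572039e-04  1.39704448e+00] 360.5500524158277 -0.07279455280176608 [[0.0, -0.97, -0.241, 69.508], [1.0, 0.0, 0.0, 1.304], [-0.0, -0.241, 0.97, -215.88], [0.0, 0.0, 0.0, 1.0]]
```

View pics/w1.png

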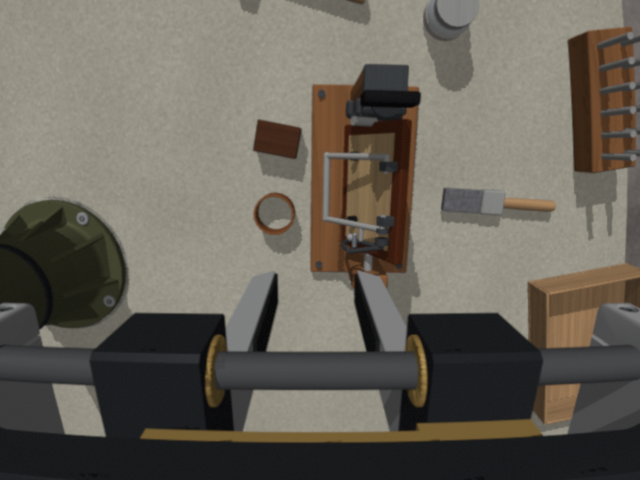

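The wrist picture shows the stand from nearly above: left base corners (312,85) and (311,271), knob bar centre about (390,99), leg crossbar (327,155) to (327,220). I triangulate these against the top view.

```bash
cat >> h.py <<'E'
from scipy.spatial.transform import Rotation as Ro
def wE(p,s):
    T=np.eye(4);T[:3,:3]=Ro.from_euler('xyz',s['eef_rot']).as_matrix();T[:3,3]=s['eef_pos'];return np.linalg.inv(T@np.array(p['hand_eye']))
def stand(o,yaw,v): return Ro.from_euler('z',-yaw).apply(np.array(v)-np.array(o))
E
python3 - <<'E'
from h import *
s=manip.read_state();p=manip.camera('wrist');t=manip.camera('top');E=wE(p,s)
print(s['eef_pos'])
print('base w',np.round(at_z(p,[[312,85],[311,271],[406,272]],18,E),1).tolist())
o=[564.5,47.8,0];y=-.187
for n,a,b in(('knob',[390,99],[266.5,245.9]),('bar',[327,187.5],[319.4,296.5])):
    A=ray(p,[a],E);B=ray(t,[b]);x=tri([(A[0],A[1][0]),(B[0],B[1][0])]);print(n,x,'stand',stand(o,y,x), 'at z',at_z(p,[a],x[2],E),at_z(t,[b],x[2]))
for n in('knob_grip','leg_bar','leg_hinge'):
    r=manip.search_frame(p,n);print(n,[(np.round(d['location']).tolist(),round(d['conf'],2),np.round(stand(o,y,d['location'])).tolist()) for d in r[:1]])
E
```

```text
[488.63210158  42.09390852 400.06067625]
base w [[513.6, 213.1, 18.0], [458.9, -87.0, 18.0], [622.8, -117.6, 18.0]]
knob [579.92836434 147.32829597 255.4985624 ] stand [ -3.34411594 100.66147731 255.4985624 ] at z [[579.94268012 147.49751017 255.4985624 ]] [[579.91608187 147.15895879 255.4985624 ]]
bar [505.91212174  61.38614761 123.9279435 ] stand [-60.09230853   2.45710025 123.9279435 ] at z [[508.78116279  61.6463405  123.9279435 ]] [[503.04319431  61.12470835 123.9279435 ]]
knob_grip [([584.0, 157.0, 231.0], 0.94, [-1.0, 111.0, 231.0])]
leg_bar [([528.0, 60.0, 129.0], 0.8, [-38.0, 6.0, 129.0])]
leg_hinge [([563.0, 60.0, 146.0], 0.64, [-4.0, 12.0, 146.0])]
```

```bash
python3 -m crank '[{"offset":[0.014,0.001,-0.03],"spin":0},{"offset":[0.028,0.002,-0.065],"spin":0},{"offset":[0.042,0.003,-0.10],"spin":0},{"offset":[0.056,0.004,-0.135],"spin":0},{"offset":[0.07,0.005,-0.17],"spin":0},{"offset":[0.083,0.0055,-0.20],"spin":0},{"offset":[0.083,0.0055,-0.21],"spin":0},{"offset":[0.083,0.0055,-0.21],"spin":0}]' 0 30
```

```text
clock: 4.15
eef_pos: [569.6, 41.4, 189.0]
eef_rot: [-3.138, 0.001, 1.39]
wrist_force: [0.1, 0.8, -0.6]
finger_gap: 0.2
```

```bash
python3 -m crank '[{"offset":[0.002,0,-0.013],"spin":0},{"offset":[0.0145,-0.002,-0.019],"spin":0},{"offset":[0.024,-0.004,-0.026],"spin":0},{"offset":[0.031,-0.0055,-0.035],"spin":0},{"offset":[0.036,-0.0065,-0.0425],"spin":0},{"offset":[0.039,-0.007,-0.0505],"spin":0},{"offset":[0.0405,-0.007,-0.056],"spin":0},{"offset":[0.0415,-0.0075,-0.062],"spin":0}]'
python3 - <<'E'
from h import *
for i in range(2): t=manip.camera('scene')
s=manip.read_state();print(s['eef_pos'],s['wrist_force'],s['clock'])
E
```

```text
clock: 4.82
eef_pos: [612.3, 33.8, 128.2]
eef_rot: [3.141, 0.001, 1.39]
wrist_force: [9.2, -1.4, 26.5]
finger_gap: 0.3
[612.74235153  33.73756964 128.4021284 ] [ 5.09322539 -0.71843694  6.68687272] 4.9167
```

```bash
python3 -m crank '[{"offset":[0,0,0.03],"spin":0},{"offset":[0,0,0.065],"spin":7},{"offset":[0,0.01,0.10],"spin":14},{"offset":[-0.005,0.03,0.13],"spin":21},{"offset":[-0.01,0.05,0.15],"spin":28},{"offset":[-0.015,0.07,0.165],"spin":35},{"offset":[-0.02,0.09,0.17],"spin":42},{"offset":[-0.025,0.11,0.17],"spin":49}]' 0.45; python3 -m crank '[{"offset":[0,0,0],"spin":7},{"offset":[0,0,0],"spin":14},{"offset":[0,0,0],"spin":21},{"offset":[0,0,0],"spin":28},{"offset":[0,0,0],"spin":35},{"offset":[0,0,0],"spin":40},{"offset":[0,0,0],"spin":40},{"offset":[0,0,0],"spin":40}]'
python3 - <<'E'
from h import *
s=manip.read_state();p=manip.camera('wrist');save(p,'w2');E=wE(p,s);t=manip.camera('top')
print(s['eef_pos'],s['eef_rot'],s['joints'])
for q,n_ in((p,'w'),(t,'t')):
  for n in('knob_grip','leg_bar','leg_hinge'):
    r=manip.search_frame(q,n);print(n_,n,[(np.round(d['location']).tolist(),round(d['conf'],2)) for d in r[:1]])
a=p['pixels'];b=t['pixels'][190:340,220:450];b=cv2.resize(b,(640,417));cv2.imwrite('pics/v2.png',cv2.resize(np.vstack([a,b]),None,fx=.66,fy=.66)[:,:,::-1])
E
```

```text
clock: 5.58
eef_pos: [587.6, 144.8, 300.5]
eef_rot: [3.137, 0.002, 2.252]
wrist_force: [0.6, -0.6, 0.6]
finger_gap: 42.2
clock: 6.25
eef_pos: [587.5, 144.8, 300.5]
eef_rot: [3.137, 0.002, 2.947]
wrist_force: [-0.1, -0.2, 0.6]
finger_gap: 42.2
[587.4885989 144.8113524 300.5231048] [3.13690485e+00 2.09044188e-03 2.94680304e+00] [ 0.17930758  0.37015582  1.12555446  0.00360887  1.64222297 -1.1964399 ]
w knob_grip [([583.0, 157.0, 233.0], 0.8)]
w leg_bar [([529.0, 50.0, 132.0], 0.89)]
w leg_hinge []
t knob_grip [([536.0, -10.0, 176.0], 0.42)]
t leg_bar [([513.0, 11.0, 122.0], 0.57)]
t leg_hinge [([556.0, 20.0, 134.0], 0.75)]
```

View pics/v2.png

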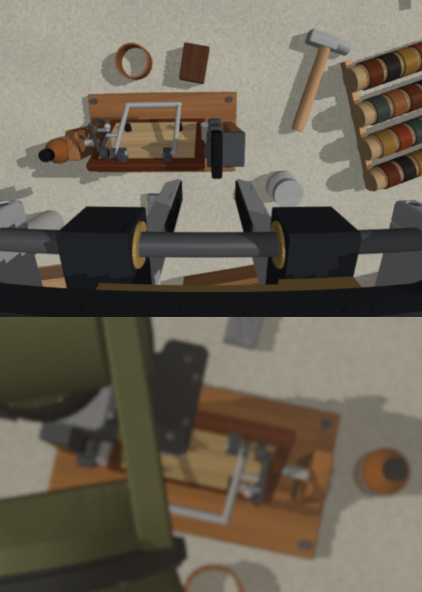

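Run:
```python
from h import *
s=manip.read_state();p=manip.camera('wrist');E=wE(p,s);o=[566.5,48.5,0];y=-.187
r=manip.masks_of(p,'knob_grip')[0]['mask'];ys,xs=np.nonzero(r);R=cv2.minAreaRect(np.c_[xs,ys].astype(np.float32));print(R)
print('knob@231',at_z(p,[R[0],[329,224]],231,E),[stand(o,y,v) for v in at_z(p,[R[0],[329,224]],231,E)])
for z in(163,140,120): print('bar@',z,stand(o,y,at_z(p,[[232,157.6]],z,E)[0]))
print('corners@18',[np.round(stand(o,y,v)) for v in at_z(p,[[135,145],[357,141]],18,E)])
cv2.imwrite('pics/w2c.png',cv2.resize(p['pixels'][110:290,90:390],None,fx=2.6,fy=2.6,interpolation=2)[:,:,::-1])
```

```text
((326.5, 233.5), (73.0, 37.0), 90.0)
knob@231 [[585.45044342 154.18134052 231.        ]
 [578.11912709 157.60522939 231.        ]] [array([ -1.02736445, 107.36204899, 231.        ]), array([ -8.86741164, 109.36326717, 231.        ])]
bar@ 163 [-60.90774026  18.84417566 163.        ]
bar@ 140 [-60.57336754  13.71293513 140.        ]
bar@ 120 [-60.28260866   9.25098684 120.        ]
corners@18 [array([ -78., -146.,   18.]), array([-79., 155.,  18.])]
```

View pics/w2c.png

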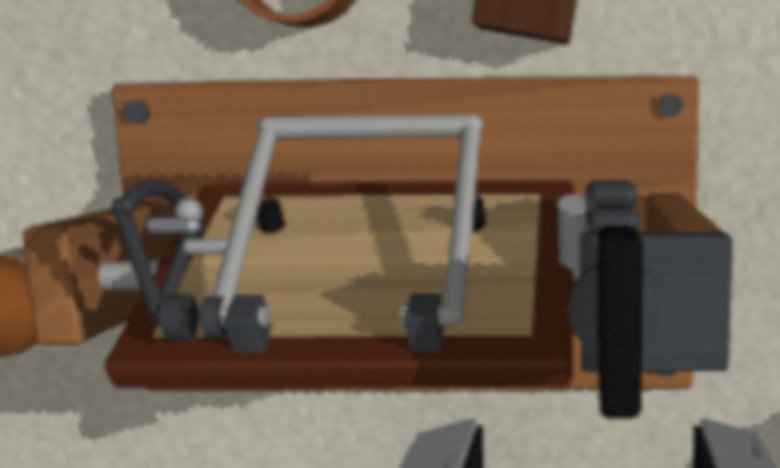

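Run:
```python
from h import *
from scipy.optimize import least_squares
s=manip.read_state();p=manip.camera('wrist');E=wE(p,s);K,D=KD(p)
pts=[((115,86),'b',(-85,-155,18)),((697,78),'b',(-85,155,18)),((690,388),'b',(85,155,18)),((268,127),'p',(-50,-45,43)),((475,123),'p',(-50,45,43)),((205,185),'p',(-65,-90,7)),((573,183),'p',(-65,90,7)),((112,368),'p',(65,-90,7)),((620,240),'b',(-30,106,231)),((620,405),'b',(30,106,231))]
uv=np.array([q[0] for q in pts])/2.6+[90,110]
def proj(v):
    X=[]
    for _,k,x in pts:
        x=np.array(x,float)
        if k=='p': c,si=np.cos(v[3]),np.sin(v[3]); x=np.array([x[0]*c-x[2]*si,x[1],120+x[0]*si+x[2]*c])
        X.append(Ro.from_euler('z',v[2]).apply(x)+[v[0],v[1],0])
    X=np.array(X);return cv2.projectPoints(X,cv2.Rodrigues(E[:3,:3])[0],E[:3,3],K,D)[0][:,0]
for a0 in(0,.7):
    r=least_squares(lambda v:(proj(v)-uv).ravel(),[566,48,-.187,a0],loss='soft_l1');print(r.x,r.cost);print(np.round(proj(r.x)-uv,1).tolist())
```

```text
[ 5.70402937e+02  5.14589075e+01 -1.84033385e-01  1.36640498e+01] 21.46153885108184
[[-3.2, -0.4], [1.2, -1.1], [1.6, 1.3], [0.1, 1.3], [-1.7, 1.6], [-1.7, -0.4], [0.4, -1.6], [-5.6, -0.3], [0.8, -0.7], [0.7, 7.4]]
[ 5.70402937e+02  5.14589073e+01 -1.84033397e-01  1.09767915e+00] 21.461538851084036
[[-3.2, -0.4], [1.2, -1.1], [1.6, 1.3], [0.1, 1.3], [-1.7, 1.6], [-1.7, -0.4], [0.4, -1.6], [-5.6, -0.3], [0.8, -0.7], [0.7, 7.4]]
```

The fit, with residuals of a few pixels, puts the plaque at about 1.1 rad still. My finger rode over the raised edge onto the far face instead of pushing the back. I'll return and come in lower, on the -x side.

```bash
python3 -m crank '[{"offset":[-0.003,-0.012,0],"spin":-7},{"offset":[-0.006,-0.024,0],"spin":-14},{"offset":[-0.01,-0.036,0],"spin":-21},{"offset":[-0.014,-0.048,0],"spin":-28},{"offset":[-0.018,-0.06,0],"spin":-35},{"offset":[-0.022,-0.072,0],"spin":-42},{"offset":[-0.025,-0.084,0],"spin":-49},{"offset":[-0.03,-0.093,0],"spin":-56}]' 0; python3 -m crank '[{"offset":[0,0,0],"spin":-7},{"offset":[0,0,0],"spin":-14},{"offset":[0,0,0],"spin":-21},{"offset":[0,0,-0.02],"spin":-28},{"offset":[0,0,-0.05],"spin":-33},{"offset":[0,0,-0.08],"spin":-33},{"offset":[0,0,-0.10],"spin":-33},{"offset":[0,0,-0.10],"spin":-33}]'; python3 -m crank '[{"offset":[0,0,-0.01],"spin":0},{"offset":[0,0,-0.02],"spin":0},{"offset":[0,0,-0.03],"spin":0},{"offset":[0,0,-0.037],"spin":0},{"offset":[0,0,-0.037],"spin":0},{"offset":[0,0,-0.037],"spin":0},{"offset":[0,0,-0.037],"spin":0},{"offset":[0,0,-0.037],"spin":0}]'
```

```text
clock: 7.47
eef_pos: [557.5, 50.9, 300.4]
eef_rot: [3.137, 0.002, 1.965]
wrist_force: [0.2, -0.4, 0.3]
finger_gap: 0.4
clock: 8.13
eef_pos: [555.8, 50.8, 196.3]
eef_rot: [-3.14, 0.003, 1.389]
wrist_force: [0.4, -0.5, -0.4]
finger_gap: 0.8
clock: 8.8
eef_pos: [556.1, 50.9, 159.9]
eef_rot: [-3.141, 0.003, 1.389]
wrist_force: [-0.2, -0.5, -0.3]
finger_gap: 0.7
```

```bash
python3 -m crank '[{"offset":[0.006,-0.001,0],"spin":0},{"offset":[0.012,-0.002,0],"spin":0},{"offset":[0.017,-0.003,0.001],"spin":0},{"offset":[0.0215,-0.004,0.001],"spin":0},{"offset":[0.026,-0.005,0.001],"spin":0},{"offset":[0.0295,-0.0055,0.001],"spin":0},{"offset":[0.033,-0.006,0.001],"spin":0},{"offset":[0.0365,-0.007,0],"spin":0}]'
```

```text
clock: 9.47
eef_pos: [593.0, 43.8, 160.0]
eef_rot: [-3.141, 0.003, 1.389]
wrist_force: [0.2, 0.1, -0.3]
finger_gap: 0.7
```

Run:
```python
from h import *
t=manip.camera('scene');p=manip.camera('top')
a=cv2.resize(t['pixels'][170:360,230:430],(600,570),interpolation=2)
b=cv2.resize(p['pixels'][190:340,220:420],(600,450),interpolation=2)
b=np.vstack([b,np.zeros((120,600,3),np.uint8)])
cv2.imwrite('pics/v3.png',cv2.resize(np.hstack([a,b]),(800,380))[:,:,::-1])
```

```text
(no output)
```

View pics/v3.png

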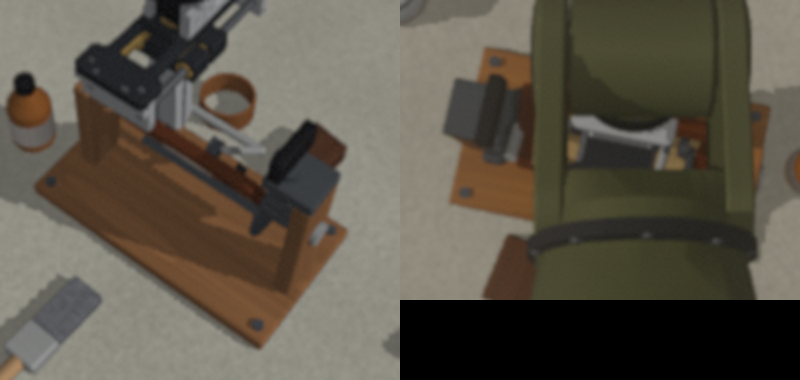

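Run:
```python
from h import *
t=manip.camera('scene');K,D=KD(t);E=np.array(t['extrinsics'])
img=cv2.resize(t['pixels'][190:320,240:410],None,fx=2.3,fy=2.3,interpolation=2)[:,:,::-1].copy()
def P(X): return ((cv2.projectPoints(np.array(X,float),cv2.Rodrigues(E[:3,:3])[0],E[:3,3],K,D)[0][:,0]-[240,190])*2.3).astype(int)
out=[]
for a in(1.05,.75,.45,0):
    im=img.copy();c,s=np.cos(a),np.sin(a)
    f=lambda x,y,z:Ro.from_euler('z',-.187).apply([x*c-z*s,y,120+x*s+z*c])+[567,50,0]
    for z,col in((7,(0,255,0)),(-7,(255,255,0))):
        cv2.polylines(im,[P([f(65,-90,z),f(65,90,z),f(-65,90,z),f(-65,-90,z)])],True,col,1)
    cv2.polylines(im,[P([f(50,-45,18),f(-50,-45,43),f(-50,45,43),f(50,45,18)])],False,(255,0,255),1)
    for q in P([manip.read_state()['eef_pos']]): cv2.circle(im,tuple(int(v) for v in q),4,(0,0,255),1)
    cv2.putText(im,str(a),(5,20),0,.6,(0,0,255));out.append(im)
cv2.imwrite('pics/v4.png',np.vstack([np.hstack(out[:2]),np.hstack(out[2:])]))
```

```text
(no output)
```

View pics/v4.png

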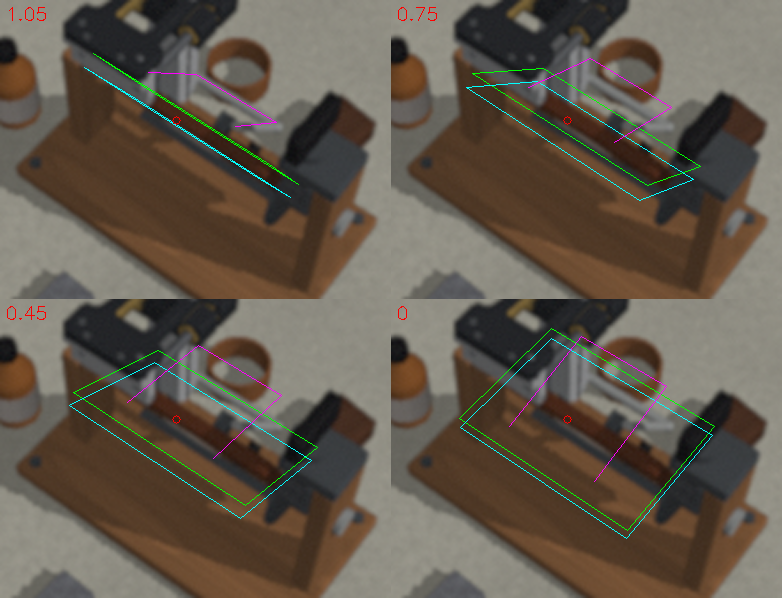

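```bash
python3 -m crank '[{"offset":[0.001,0,0],"spin":0},{"offset":[0.002,0,0],"spin":0},{"offset":[0.003,-0.001,0],"spin":0},{"offset":[0.004,-0.001,0],"spin":0},{"offset":[0.005,-0.001,0],"spin":0},{"offset":[0.006,-0.001,0],"spin":0},{"offset":[0.007,-0.0015,0],"spin":0},{"offset":[0.008,-0.0015,0],"spin":0}]'
python3 - <<'E'
from h import *
t=manip.camera('scene')
for n in ('leg_bar','panel'):
    m=manip.masks_of(t,n)[0];ys,xs=np.nonzero(m['mask']);print(n,m['conf'],m['mask'].sum(),xs.min(),xs.max(),ys.min(),ys.max(),xs.mean(),ys.mean())
s=manip.read_state();print(s['eef_pos'],s['wrist_force'],s['moment'])
E
```

```text
clock: 10.28
eef_pos: [600.7, 42.3, 159.7]
eef_rot: [-3.141, 0.003, 1.389]
wrist_force: [-1.0, -0.2, 0.3]
finger_gap: 0.5
leg_bar 0.78 255 323 361 222 246 343.56470588235294 236.3921568627451
panel 0.75 1517 302 375 223 286 340.70204350692154 254.1964403427818
[600.69452689  42.28477115 159.6779393 ] [ 0.17799834 -0.16779812  0.46259404] [-0.022661   -0.07198396  0.01969152]
```

Run:
```python
from h import *
t=manip.camera('scene')['pixels'];w=manip.camera('wrist')['pixels']
a=cv2.imread('pics/scene1.png')[:,:,::-1]
f=lambda i:cv2.resize(i[190:300,260:400],(400,314),interpolation=2)
w=cv2.resize(w,(381,286));z=np.zeros((286,419,3),np.uint8)
cv2.imwrite('pics/v5.png',np.vstack([np.hstack([f(a),f(t)]),np.hstack([w,z])])[:,:,::-1])
```

```text
(no output)
```

View pics/v5.png

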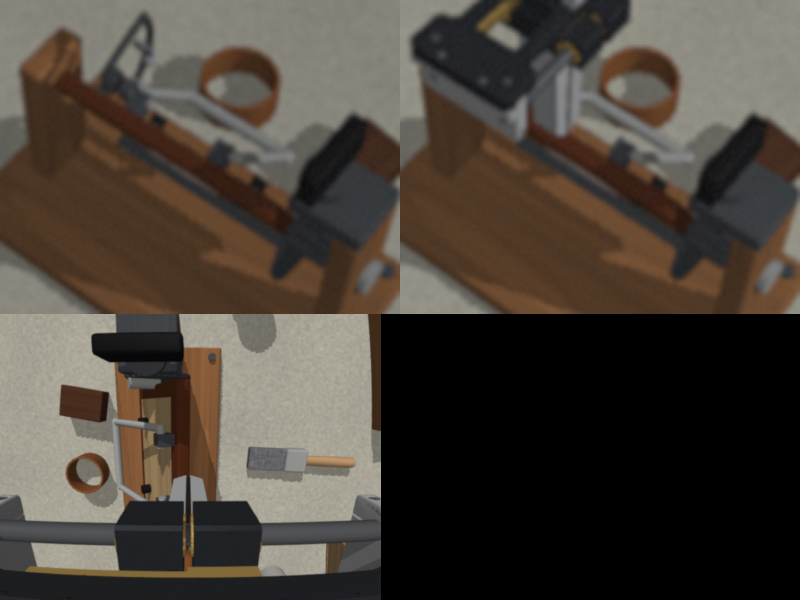

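Run:
```python
from h import *
from scipy.optimize import least_squares
S={};p=manip.camera('wrist')
s={'eef_pos':[587.49,144.81,300.52],'eef_rot':[3.1369,.00209,2.9468]};S['w']=(p,wE(p,s))
for c in('top','scene'):
    q=manip.camera(c);S[c[0]]=(q,np.array(q['extrinsics']))
B=[(-50,-45,43),(-50,45,43),(50,-45,18),(50,45,18)]
c1=lambda v:np.array(v)/2.6+[90,110]; c2=lambda v:np.array(v)/3.4+[220,190]; c3=lambda v:np.array(v)/2.857+[260,190]
pts=[('w',c1((115,86)),0,(-85,-155,18)),('w',c1((697,78)),0,(-85,155,18)),
('w',c1((268,127)),1,B[0]),('w',c1((475,123)),1,B[1]),('w',c1((220,310)),1,B[2]),('w',c1((452,318)),1,B[3]),
('t',c2((147,80)),0,(85,155,18)),('t',c2((628,183)),0,(85,-155,18)),('t',c2((580,447)),0,(-85,-155,18)),('t',c2((87,345)),0,(-85,155,18)),
('t',c2((418,380)),1,B[0]),('t',c2((258,345)),1,B[1]),('t',c2((452,235)),1,B[2]),('t',c2((285,205)),1,B[3]),
('s',c3((195,95)),1,B[0]),('s',c3((290,157)),1,B[1]),('s',c3((238,157)),1,B[3])]
def res(v):
    out=[]
    for k,uv,m,x in pts:
        x=np.array(x,float);c,si=np.cos(v[3]),np.sin(v[3])
        if m:x=np.array([x[0]*c-x[2]*si,x[1],120+x[0]*si+x[2]*c])
        X=Ro.from_euler('z',v[2]).apply(x)+[v[0],v[1],0];q,E=S[k];K,D=KD(q)
        out.append(cv2.projectPoints(X[None],cv2.Rodrigues(E[:3,:3])[0],E[:3,3],K,D)[0].ravel()-uv)
    return np.array(out)
r=least_squares(lambda v:res(v).ravel(),[566,48,-.187,.7],loss='soft_l1');print(r.x,r.cost)
for q,e in zip(pts,res(r.x)):print(q[0],q[3],np.round(e,1))
```

```text
[ 5.67521815e+02  5.23397263e+01 -1.92284542e-01  1.07259966e+00] 31.5035931806203
w (-85, -155, 18) [-3.9 -2.1]
w (-85, 155, 18) [ 0.6 -1.5]
w (-50, -45, 43) [-1.3 -0.6]
w (-50, 45, 43) [-2.7  0.1]
w (50, -45, 18) [-2.4  2.8]
w (50, 45, 18) [-0.9 -0.7]
t (85, 155, 18) [-2.6 -2.6]
t (85, -155, 18) [-0.4 -2.1]
t (-85, -155, 18) [-1.9  0.3]
t (-85, 155, 18) [-3.6 -1.5]
t (-50, -45, 43) [-2.  -2.3]
t (-50, 45, 43) [-1.3 -2. ]
t (50, -45, 18) [-1.5  1.2]
t (50, 45, 18) [-2.5 -0.8]
s (-50, -45, 43) [-1.9  0.1]
s (-50, 45, 43) [-0.7 -0.2]
s (50, 45, 18) [0.3 0.4]
```

```bash
python3 -m crank '[{"offset":[-0.001,0,0],"spin":0},{"offset":[-0.002,0,0],"spin":0},{"offset":[-0.003,0.001,0],"spin":0},{"offset":[-0.004,0.001,0],"spin":0},{"offset":[-0.005,0.001,0],"spin":0},{"offset":[-0.006,0.001,0],"spin":0},{"offset":[-0.007,0.0015,0],"spin":0},{"offset":[-0.008,0.0015,0],"spin":0}]'
python3 - <<'E'
from h import *
t=manip.camera('scene');K,D=KD(t);E=np.array(t['extrinsics']);s=manip.read_state()
print(s['eef_pos'],s['wrist_force'],s['moment'])
R=Ro.from_euler('xyz',s['eef_rot']).as_matrix()
Q=[s['eef_pos']+R@np.array(v) for v in([8,0,0],[-8,0,0],[8,0,-60],[-8,0,-60],[0,0,0],[0,12,0],[0,-12,0])]
f=7;img=cv2.resize(t['pixels'][195:275,280:370],None,fx=f,fy=f,interpolation=2)[:,:,::-1].copy()
P=lambda X:((cv2.projectPoints(np.array(X,float),cv2.Rodrigues(E[:3,:3])[0],E[:3,3],K,D)[0][:,0]-[280,195])*f).astype(int)
for i,q in enumerate(P(Q)): cv2.circle(img,tuple(map(int,q)),4,[(0,0,255),(255,0,0)][i>3],1)
a=1.07;c,si=np.cos(a),np.sin(a)
g=lambda x,y,z:Ro.from_euler('z',-.192).apply([x*c-z*si,y,120+x*si+z*c])+[567.5,51,0]
for z in(7,-7):cv2.polylines(img,[P([g(65,-90,z),g(65,90,z)])],False,(0,255,0),1)
cv2.imwrite('pics/v6.png',img)
E
```

```text
clock: 11.35
eef_pos: [592.5, 43.9, 159.8]
eef_rot: [-3.141, 0.003, 1.389]
wrist_force: [-0.4, 0.6, -0.1]
finger_gap: 0.8
[592.40691553  43.85488063 159.75888178] [-0.3816802   0.79342106 -0.2722956 ] [-0.02679182 -0.08709316 -0.00383954]
```

View pics/v6.png

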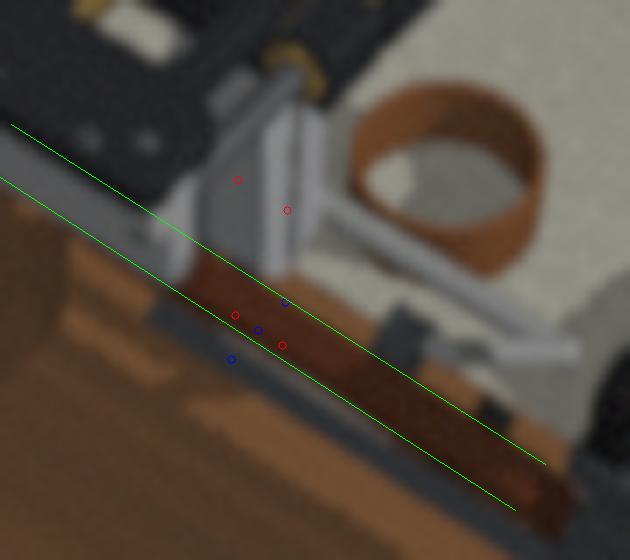

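```bash
python3 - <<'E'
from h import *
print(manip.hold_point_z,[a for a in dir(manip) if not a.startswith('_')])
E
python3 -m crank '[{"offset":[-0.01,0.002,0.02],"spin":0},{"offset":[-0.02,0.004,0.05],"spin":0},{"offset":[-0.03,0.006,0.08],"spin":0},{"offset":[-0.04,0.008,0.11],"spin":0},{"offset":[-0.045,0.009,0.13],"spin":0},{"offset":[-0.045,0.009,0.13],"spin":0},{"offset":[-0.045,0.009,0.13],"spin":0},{"offset":[-0.045,0.009,0.13],"spin":0}]' 0.6
python3 - <<'E'
from h import *
s=manip.read_state();print(s['eef_pos'],s['finger_gap'])
R=Ro.from_euler('xyz',s['eef_rot']).as_matrix()
out=[]
for c,f in(('wrist',1.2),('scene',4)):
    p=manip.camera(c);K,D=KD(p);E=wE(p,s) if c=='wrist' else np.array(p['extrinsics'])
    P=lambda X:cv2.projectPoints(np.array(X,float),cv2.Rodrigues(E[:3,:3])[0],E[:3,3],K,D)[0][:,0]
    g=s['finger_gap']/2
    uv=P([s['eef_pos']+R@np.array([x,y,-d]) for d in(0,20,40) for y in(g,-g) for x in(8,-8)])
    if c=='wrist': o=np.array([160,190]);img=p['pixels'][190:430,160:490]
    else: o=np.clip(uv.mean(0).astype(int)-[50,50],0,None);img=p['pixels'][o[1]:o[1]+72,o[0]:o[0]+100]
    img=cv2.resize(img,None,fx=f,fy=f,interpolation=2)[:,:,::-1].copy()
    for i,q in enumerate((uv-o)*f): cv2.circle(img,tuple(map(int,q)),3,[(0,0,255),(0,255,0),(255,0,0)][i//4],1)
    out.append(img)
print([o.shape for o in out]);h=288
cv2.imwrite('pics/v7.png',np.hstack(out))
E
```

```text
18.8 ['Unreachable', 'camera', 'hold_point_z', 'masks_of', 'read_state', 'search_frame', 'sign_off']
clock: 12.07
eef_pos: [547.3, 52.8, 288.6]
eef_rot: [-3.139, 0.004, 1.389]
wrist_force: [0.5, -0.6, -1.3]
finger_gap: 50.5
[547.2524119   52.78974097 288.64223668] 50.49248499298107
[(288, 396, 3), (288, 400, 3)]
```

View pics/v7.png

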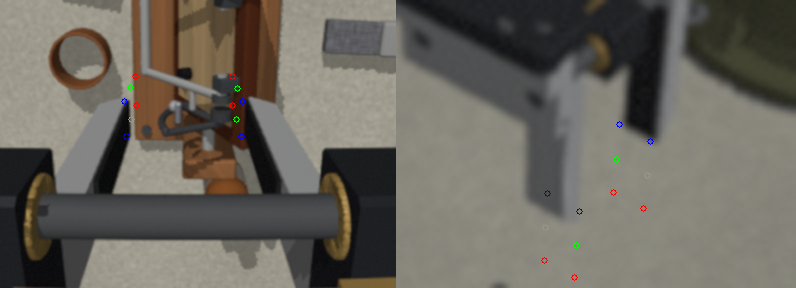

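The overlay settles it: with red, green and blue circles 0, 20 and 40 mm behind the reported TCP, the real fingertips sit at the blue ones. The tips are about 38 mm behind the reported TCP, so tip z = eef z + 38. The earlier pushes passed above the plaque or barely brushed it. I'll redo the push with this correction.

```bash
python3 -m crank '[{"offset":[0.002,0,0],"spin":0},{"offset":[0.004,0,-0.02],"spin":0},{"offset":[0.006,0,-0.055],"spin":0},{"offset":[0.008,0,-0.09],"spin":0},{"offset":[0.008,0,-0.125],"spin":0},{"offset":[0.008,0,-0.15],"spin":0},{"offset":[0.008,0,-0.166],"spin":0},{"offset":[0.008,0,-0.166],"spin":0}]' 0
python3 -m crank '[{"offset":[0.005,-0.001,0],"spin":0},{"offset":[0.01,-0.002,0],"spin":0},{"offset":[0.015,-0.003,0],"spin":0},{"offset":[0.02,-0.004,0.001],"spin":0},{"offset":[0.024,-0.005,0.001],"spin":0},{"offset":[0.028,-0.0055,0.001],"spin":0},{"offset":[0.031,-0.006,0.001],"spin":0},{"offset":[0.034,-0.0065,0.001],"spin":0}]'
```

```text
clock: 12.83
eef_pos: [553.3, 52.6, 118.0]
eef_rot: [-3.131, 0.005, 1.389]
wrist_force: [0.0, -0.1, 0.2]
finger_gap: 6.4
clock: 13.5
eef_pos: [586.3, 46.4, 119.0]
eef_rot: [-3.128, 0.005, 1.389]
wrist_force: [-11.5, 2.1, 0.7]
finger_gap: 0.6
```

```bash
python3 -m crank '[{"offset":[0.005,-0.001,0],"spin":0},{"offset":[0.0095,-0.002,-0.001],"spin":0},{"offset":[0.0125,-0.0025,-0.004],"spin":0},{"offset":[0.015,-0.003,-0.007],"spin":0},{"offset":[0.0175,-0.0035,-0.0105],"spin":0},{"offset":[0.02,-0.004,-0.014],"spin":0},{"offset":[0.0215,-0.004,-0.018],"spin":0},{"offset":[0.0225,-0.0045,-0.022],"spin":0}]'
python3 -m crank '[{"offset":[0.0005,0,-0.002],"spin":0},{"offset":[0.001,0,-0.004],"spin":0},{"offset":[0.0015,0,-0.006],"spin":0},{"offset":[0.0015,0,-0.0075],"spin":0},{"offset":[0.0015,0,-0.0075],"spin":0},{"offset":[0.0015,0,-0.0075],"spin":0},{"offset":[0.0015,0,-0.0075],"spin":0},{"offset":[0.0015,0,-0.0075],"spin":0}]'
```

```text
clock: 14.17
eef_pos: [609.5, 41.9, 98.2]
eef_rot: [-3.128, 0.005, 1.389]
wrist_force: [-3.9, 1.7, 6.7]
finger_gap: 0.5
clock: 14.83
eef_pos: [611.7, 41.7, 91.7]
eef_rot: [-3.13, 0.005, 1.389]
wrist_force: [-1.1, -1.6, 6.4]
finger_gap: 0.4
```

```bash
python3 -m crank '[{"offset":[0,0,0.03],"spin":0},{"offset":[0,0,0.065],"spin":7},{"offset":[0,0.01,0.10],"spin":14},{"offset":[-0.005,0.03,0.13],"spin":21},{"offset":[-0.01,0.05,0.15],"spin":28},{"offset":[-0.015,0.07,0.165],"spin":35},{"offset":[-0.02,0.09,0.17],"spin":42},{"offset":[-0.025,0.11,0.175],"spin":49}]' 0.45; python3 -m crank '[{"offset":[0,0,0],"spin":7},{"offset":[0,0,0],"spin":14},{"offset":[0,0,0],"spin":21},{"offset":[0,0,0],"spin":28},{"offset":[0,0,0],"spin":35},{"offset":[0,0,0],"spin":40},{"offset":[0,0,0],"spin":40},{"offset":[0,0,0],"spin":40}]'
python3 - <<'E'
from h import *
s=manip.read_state();p=manip.camera('wrist');E=wE(p,s);t=manip.camera('scene')
m=manip.masks_of(p,'knob_grip')[0]['mask'];ys,xs=np.nonzero(m);R=cv2.minAreaRect(np.c_[xs,ys].astype(np.float32));print(R,at_z(p,[R[0]],231,E))
out=[]
for q,e,o,w,h,f in((p,E,(60,60),360,240,1.1),(t,np.array(t['extrinsics']),(250,180),150,100,2.64)):
    K,D=KD(q);img=cv2.resize(q['pixels'][o[1]:o[1]+h,o[0]:o[0]+w],None,fx=f,fy=f,interpolation=2)[:,:,::-1].copy()
    for a,col in((0,(0,255,0)),(.15,(0,0,255))):
        c,si=np.cos(a),np.sin(a)
        g=lambda x,y,z:Ro.from_euler('z',-.19).apply([x*c-z*si,y,120+x*si+z*c])+[567.5,50.5,0]
        P=lambda X:((cv2.projectPoints(np.array(X,float),cv2.Rodrigues(e[:3,:3])[0],e[:3,3],K,D)[0][:,0]-o)*f).astype(int)
        cv2.polylines(img,[P([g(50,-45,18),g(-50,-45,43),g(-50,45,43),g(50,45,18)])],False,col,1)
        cv2.polylines(img,[P([g(65,-90,7),g(65,90,7),g(-65,90,7),g(-65,-90,7)])],True,col,1)
    out.append(img)
cv2.imwrite('pics/v8.png',np.hstack(out));print(s['eef_pos'],s['eef_rot'])
E
```

```text
clock: 15.5
eef_pos: [586.7, 152.7, 267.9]
eef_rot: [-3.132, 0.006, 2.25]
wrist_force: [1.4, 0.8, -0.1]
finger_gap: 42.0
clock: 16.17
eef_pos: [586.9, 152.8, 268.0]
eef_rot: [-3.132, 0.006, 2.945]
wrist_force: [0.0, 0.0, 0.0]
finger_gap: 42.5
((317.92449951171875, 245.26414489746094), (41.208168029785156, 83.2405014038086), 15.945395469665527) [[584.70439331 154.25651671 231.        ]]
[586.86380068 152.75976027 268.03749195] [-3.13203794  0.00597684  2.94548978]
```

View pics/v8.png

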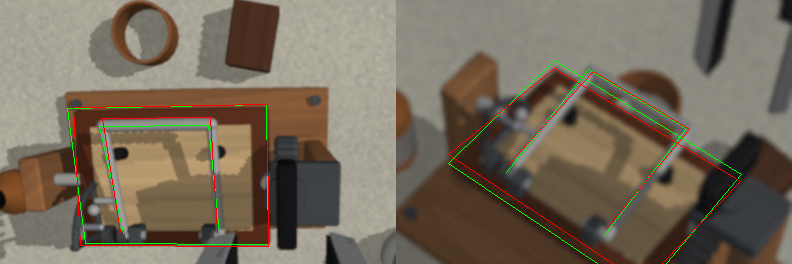

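The plaque now matches the level outline to within about 0.05 rad. The knob bar lies along the stand's x, under the gripper. Descending to grip it.

```bash
python3 -m crank '[{"offset":[0,0.0005,-0.02],"spin":0},{"offset":[0,0.0005,-0.04],"spin":0},{"offset":[0,0.0005,-0.06],"spin":0},{"offset":[0,0.0005,-0.08],"spin":0},{"offset":[0,0.0005,-0.095],"spin":0},{"offset":[0,0.0005,-0.099],"spin":0},{"offset":[0,0.0005,-0.099],"spin":0},{"offset":[0,0.0005,-0.099],"spin":0}]'; python3 -m crank '[{"offset":[0,0,0],"spin":0},{"offset":[0,0,0],"spin":0},{"offset":[0,0,0],"spin":0},{"offset":[0,0,0],"spin":0},{"offset":[0,0,0],"spin":0},{"offset":[0,0,0],"spin":0},{"offset":[0,0,0],"spin":0},{"offset":[0,0,0],"spin":0}]' 0 20
```

```text
clock: 16.98
eef_pos: [587.2, 153.3, 169.9]
eef_rot: [-3.132, 0.007, 2.945]
wrist_force: [0.4, -1.2, 0.4]
finger_gap: 42.6
clock: 17.65
eef_pos: [587.7, 155.1, 170.4]
eef_rot: [-3.136, 0.008, 2.946]
wrist_force: [4.4, 9.9, -0.9]
finger_gap: 13.9
```

```bash
python3 -m crank '[{"offset":[0.001,0.0015,0],"spin":-6},{"offset":[0.001,0.0015,0],"spin":-12},{"offset":[0.001,0.0015,0],"spin":-18},{"offset":[0.001,0.0015,0],"spin":-24},{"offset":[0.001,0.0015,0],"spin":-30},{"offset":[0.001,0.0015,0],"spin":-36},{"offset":[0.001,0.0015,0],"spin":-42},{"offset":[0.001,0.0015,0],"spin":-48}]' 0 30
```

```text
clock: 18.32
eef_pos: [587.6, 155.4, 170.4]
eef_rot: [-3.132, 0.008, 2.103]
wrist_force: [-9.8, -7.8, 3.1]
finger_gap: 13.5
```

```bash
python3 -m crank '[{"offset":[-0.001,-0.001,0],"spin":-5},{"offset":[-0.001,-0.001,0],"spin":-10},{"offset":[-0.001,-0.001,0],"spin":-15},{"offset":[-0.001,-0.001,0],"spin":-20},{"offset":[-0.001,-0.001,0],"spin":-25},{"offset":[-0.001,-0.001,0],"spin":-30},{"offset":[-0.001,-0.001,0],"spin":-34},{"offset":[-0.001,-0.001,0],"spin":-36}]'
python3 - <<'E'
from h import *
s=manip.read_state();print(s['eef_rot'],s['moment'],s['wrist_force'])
E
```

```text
clock: 18.98
eef_pos: [587.3, 155.5, 170.5]
eef_rot: [-3.134, 0.007, 1.471]
wrist_force: [6.0, 6.9, -3.7]
finger_gap: 13.3
[-3.13400351  0.00655342  1.47098418] [ 1.23732914 -1.49946833  0.14168205] [ 6.02504581  6.92547441 -3.72839422]
```

```bash
python3 -m crank '[{"offset":[0,0,0],"spin":0},{"offset":[0,0,0],"spin":0},{"offset":[0,0,0],"spin":0},{"offset":[0,0,0.02],"spin":0},{"offset":[0,0,0.04],"spin":0},{"offset":[0,0,0.06],"spin":-2},{"offset":[0,0,0.08],"spin":-5},{"offset":[0,0,0.08],"spin":-5}]' 0.45 ; python3 -m crank '[{"offset":[-0.009,-0.012,0],"spin":0},{"offset":[-0.018,-0.024,0],"spin":0},{"offset":[-0.027,-0.036,0],"spin":0},{"offset":[-0.036,-0.048,0],"spin":0},{"offset":[-0.045,-0.06,0],"spin":0},{"offset":[-0.054,-0.072,0],"spin":0},{"offset":[-0.063,-0.084,0],"spin":0},{"offset":[-0.069,-0.095,0],"spin":0}]'
cat > look.py <<'E'
from h import *
s=manip.read_state();p=manip.camera('wrist');E=wE(p,s);print(s['eef_pos'],s['eef_rot'])
save(p,'wl')
o=[567.5,50.5,0]
for n,z in(('knob_grip',231),('leg_bar',163)):
    for r in manip.masks_of(p,n)[:1]:
        m=r['mask'];ys,xs=np.nonzero(m);R=cv2.minAreaRect(np.c_[xs,ys].astype(np.float32));b=cv2.boxPoints(R)
        w=at_z(p,b,z,E);print(n,round(r['conf'],2),m.sum(),np.round(R[0]),np.round(R[1]),R[2]);print(np.round([stand(o,-.19,v)[:2] for v in w]).tolist())
for n in('leg_bar','knob_grip'):
  for c in(p,manip.camera('scene')):
    print(n,[(np.round(d['location']),round(d['conf'],2),np.round(stand(o,-.19,d['location']))) for d in manip.search_frame(c,n)[:1]])
E
python3 look.py
```

```text
clock: 19.65
eef_pos: [588.3, 155.5, 254.7]
eef_rot: [-3.139, 0.004, 1.381]
wrist_force: [-0.1, 0.0, 0.7]
finger_gap: 42.3
clock: 20.32
eef_pos: [518.4, 59.8, 254.2]
eef_rot: [-3.139, 0.005, 1.383]
wrist_force: [0.1, -0.3, 0.7]
finger_gap: 42.0
[518.4364427   59.77839165 254.1667362 ] [-3.13880817  0.0047192   1.38285018]
knob_grip 0.71 3370 [386.  92.] [99. 48.] 90.0
[[-21.0, 135.0], [9.0, 136.0], [12.0, 76.0], [-19.0, 76.0]]
leg_bar 0.82 2904 [369. 229.] [110. 120.] 89.33380126953125
[[-55.0, 50.0], [46.0, 52.0], [55.0, -47.0], [-55.0, -48.0]]
leg_bar [(array([536.,  73., 162.]), 0.68, array([-36.,  16., 162.]))]
leg_bar [(array([550.,  58., 158.]), 0.62, array([-19.,   4., 158.]))]
knob_grip [(array([579., 159., 232.]), 0.69, array([ -9., 108., 232.]))]
knob_grip [(array([592., 158., 222.]), 0.87, array([  3., 110., 222.]))]
```

```bash
python3 -m crank '[{"offset":[0,0,-0.03],"spin":0},{"offset":[0,0,-0.06],"spin":0},{"offset":[0,0,-0.09],"spin":0},{"offset":[0,0,-0.115],"spin":0},{"offset":[0,0,-0.135],"spin":0},{"offset":[0,0,-0.146],"spin":0},{"offset":[0,0,-0.146],"spin":0},{"offset":[0,0,-0.146],"spin":0}]'; python3 -m crank '[{"offset":[0,0,0],"spin":0},{"offset":[0,0,0],"spin":0},{"offset":[0,0,0],"spin":0},{"offset":[0,0,0],"spin":0},{"offset":[0,0,0],"spin":0},{"offset":[0,0,0],"spin":0},{"offset":[0,0,0],"spin":0},{"offset":[0,0,0],"spin":0}]' 0 25
```

```text
clock: 21.43
eef_pos: [519.8, 61.1, 109.0]
eef_rot: [-3.139, 0.004, 1.382]
wrist_force: [0.0, 0.1, 0.2]
finger_gap: 42.2
clock: 22.1
eef_pos: [518.2, 61.4, 109.2]
eef_rot: [-3.135, 0.005, 1.383]
wrist_force: [-15.1, 1.9, 9.1]
finger_gap: 9.1
```

```bash
python3 -m crank '[{"offset":[0.001,0,0.005],"spin":0},{"offset":[0.003,-0.0006,0.0098],"spin":0},{"offset":[0.005,-0.001,0.0145],"spin":0},{"offset":[0.007,-0.0013,0.0193],"spin":0},{"offset":[0.0095,-0.0018,0.024],"spin":0},{"offset":[0.012,-0.0023,0.0284],"spin":0},{"offset":[0.0147,-0.0028,0.0327],"spin":0},{"offset":[0.0175,-0.0034,0.0369],"spin":0}]'
```

```text
clock: 22.77
eef_pos: [534.9, 58.2, 146.2]
eef_rot: [-3.133, 0.005, 1.383]
wrist_force: [-7.1, 1.8, -0.4]
finger_gap: 9.2
```

```bash
python3 -m crank '[{"offset":[0.0015,-0.0003,0.0015],"spin":0},{"offset":[0.003,-0.0005,0.003],"spin":0},{"offset":[0.0045,-0.0008,0.0045],"spin":0},{"offset":[0.006,-0.0011,0.006],"spin":0},{"offset":[0.007,-0.0014,0.0075],"spin":0},{"offset":[0.0085,-0.0016,0.009],"spin":0},{"offset":[0.0095,-0.0018,0.0105],"spin":0},{"offset":[0.0105,-0.002,0.0115],"spin":0}]'
```

```text
clock: 23.43
eef_pos: [543.7, 56.5, 156.9]
eef_rot: [-3.128, 0.005, 1.383]
wrist_force: [-11.1, 1.7, -3.6]
finger_gap: 9.2
```

Run:
```python
import numpy as np
for t in np.arange(.55,1.45,.05):
    x=103*(np.cos(.25)-np.cos(.25+t));z=103*(np.sin(.25+t)-np.sin(.25));print(round(t,2),np.round([518.2+.982*x,61.4-.189*x,109.2+z],1))
```

```text
0.55 [545.7  56.1 157.6]
0.6 [549.4  55.4 161.1]
0.65 [553.3  54.6 164.4]
0.7 [557.4  53.9 167.5]
0.75 [561.6  53.1 170.4]
0.8 [565.9  52.2 173.1]
0.85 [570.3  51.4 175.5]
0.9 [574.9  50.5 177.7]
0.95 [579.6  49.6 179.7]
1.0 [584.3  48.7 181.5]
1.05 [589.1  47.7 183. ]
1.1 [594.   46.8 184.2]
1.15 [599.   45.8 185.2]
1.2 [604.   44.9 186. ]
1.25 [609.   43.9 186.5]
1.3 [614.1  42.9 186.7]
1.35 [619.2  42.  186.7]
1.4 [624.2  41.  186.4]
```

```bash
python3 -m crank '[{"offset":[0.0005,0,0.0005],"spin":0},{"offset":[0.001,-0.0002,0.001],"spin":0},{"offset":[0.0015,-0.0003,0.0014],"spin":0},{"offset":[0.002,-0.0004,0.0018],"spin":0},{"offset":[0.0025,-0.0005,0.0022],"spin":0},{"offset":[0.003,-0.0006,0.0026],"spin":0},{"offset":[0.0035,-0.0006,0.003],"spin":0},{"offset":[0.0038,-0.0007,0.0032],"spin":0}]'
```

```text
clock: 24.1
eef_pos: [546.0, 55.9, 159.6]
eef_rot: [-3.124, 0.006, 1.383]
wrist_force: [-12.8, 1.2, -0.7]
finger_gap: 9.1
```

```bash
python3 -m crank '[{"offset":[0.0008,0,0.0005],"spin":0},{"offset":[0.0014,-0.0002,0.001],"spin":0},{"offset":[0.0018,-0.0003,0.0014],"spin":0},{"offset":[0.0022,-0.0004,0.0018],"spin":0},{"offset":[0.0026,-0.0005,0.0021],"spin":0},{"offset":[0.003,-0.0006,0.0024],"spin":0},{"offset":[0.0035,-0.0006,0.0026],"spin":0},{"offset":[0.0038,-0.0007,0.0028],"spin":0}]'
```

```text
clock: 24.77
eef_pos: [548.7, 55.4, 162.5]
eef_rot: [-3.121, 0.006, 1.383]
wrist_force: [-9.8, 0.5, 3.8]
finger_gap: 9.4
```

```bash
python3 -m crank '[{"offset":[0.0005,0,0.0005],"spin":0},{"offset":[0.001,-0.0002,0.001],"spin":0},{"offset":[0.0015,-0.0003,0.0015],"spin":0},{"offset":[0.002,-0.0004,0.002],"spin":0},{"offset":[0.0025,-0.0005,0.0024],"spin":0},{"offset":[0.003,-0.0006,0.0028],"spin":0},{"offset":[0.0035,-0.0007,0.0032],"spin":0},{"offset":[0.0037,-0.0007,0.0035],"spin":0}]'
```

```text
clock: 25.43
eef_pos: [552.1, 54.8, 166.2]
eef_rot: [-3.12, 0.006, 1.383]
wrist_force: [-5.0, 0.7, -1.0]
finger_gap: 9.0
```

```bash
python3 -m crank '[{"offset":[0.0006,0,0.0005],"spin":0},{"offset":[0.0012,-0.0002,0.001],"spin":0},{"offset":[0.0018,-0.0003,0.0015],"spin":0},{"offset":[0.0024,-0.0004,0.002],"spin":0},{"offset":[0.003,-0.0005,0.0024],"spin":0},{"offset":[0.0036,-0.0006,0.0028],"spin":0},{"offset":[0.0042,-0.0007,0.0032],"spin":0},{"offset":[0.0048,-0.0008,0.0036],"spin":0}]'
```

```text
clock: 26.1
eef_pos: [556.8, 54.0, 170.3]
eef_rot: [-3.119, 0.006, 1.383]
wrist_force: [-6.8, 0.6, 3.3]
finger_gap: 8.5
```

```bash
python3 -m crank '[{"offset":[0.0006,0,0.0007],"spin":0},{"offset":[0.0012,-0.0002,0.0013],"spin":0},{"offset":[0.0018,-0.0003,0.0018],"spin":0},{"offset":[0.0024,-0.0004,0.0023],"spin":0},{"offset":[0.003,-0.0005,0.0028],"spin":0},{"offset":[0.0036,-0.0006,0.0032],"spin":0},{"offset":[0.0042,-0.0007,0.0036],"spin":0},{"offset":[0.0048,-0.0009,0.004],"spin":0}]'
```

```text
clock: 26.77
eef_pos: [561.0, 53.2, 173.8]
eef_rot: [-3.117, 0.007, 1.383]
wrist_force: [-7.9, 0.9, -6.8]
finger_gap: 9.2
```

```bash
python3 -m crank '[{"offset":[0.0005,0,0.0003],"spin":0},{"offset":[0.001,-0.0002,0.0006],"spin":0},{"offset":[0.0014,-0.0003,0.0008],"spin":0},{"offset":[0.0018,-0.0004,0.001],"spin":0},{"offset":[0.0022,-0.0005,0.0012],"spin":0},{"offset":[0.0025,-0.0005,0.0014],"spin":0},{"offset":[0.0028,-0.0006,0.0016],"spin":0},{"offset":[0.003,-0.0006,0.0018],"spin":0}]'
```

```text
clock: 27.43
eef_pos: [562.6, 52.9, 174.6]
eef_rot: [-3.113, 0.007, 1.384]
wrist_force: [-10.2, 0.6, -8.8]
finger_gap: 9.3
```

Tangential pull was about 10 N near 0.55 rad, dropped to about 4 N, and is now rising hard at about 0.77. That fits a ball at about 0.57 and the end stop at about 0.77. I stop here, release, and check whether the leg stays out.

```bash
python3 -m crank '[{"offset":[-0.002,0.0004,-0.0015],"spin":0},{"offset":[-0.004,0.0007,-0.0025],"spin":0},{"offset":[-0.004,0.0007,-0.0025],"spin":0},{"offset":[-0.004,0.0007,-0.0025],"spin":0},{"offset":[-0.004,0.0007,-0.0025],"spin":0},{"offset":[-0.004,0.0007,-0.0025],"spin":0},{"offset":[-0.004,0.0007,-0.0025],"spin":0},{"offset":[-0.004,0.0007,-0.0025],"spin":0}]'; python3 -m crank '[{"offset":[0,0,0],"spin":0},{"offset":[0,0,0],"spin":0},{"offset":[0,0,0],"spin":0},{"offset":[0,0,0],"spin":0},{"offset":[0,0,0.01],"spin":0},{"offset":[0,0,0.03],"spin":0},{"offset":[0,0,0.06],"spin":0},{"offset":[0,0,0.09],"spin":0}]' 0.4
cat > leg.py <<'E'
from h import *
s=manip.read_state();print(s['eef_pos'],s['wrist_force'],s['clock'])
v=[567.5,50.5,-.19]
for c in('wrist','scene','top'):
    p=manip.camera(c);E=wE(p,s) if c=='wrist' else np.array(p['extrinsics']);K,D=KD(p);save(p,'L'+c)
    r=manip.masks_of(p,'leg_bar')
    if not r: print(c,'none');continue
    M=r[0]['mask'].astype(np.uint8);res=[]
    for th in np.arange(0,1.5,.05):
        ph=.25+th;bx,bz=50-103*np.cos(ph),138+103*np.sin(ph)
        X=Ro.from_euler('z',v[2]).apply([[50,-45,138],[bx,-45,bz],[bx,45,bz],[50,45,138]])+[v[0],v[1],0]
        uv=cv2.projectPoints(X,cv2.Rodrigues(E[:3,:3])[0],E[:3,3],K,D)[0].astype(np.int32)
        L=np.zeros_like(M);cv2.polylines(L,[uv],False,1,5 if c!='wrist' else 13)
        res.append((round((L&M).sum()/(L|M).sum(),3),round(th,2)))
    print(c,round(r[0]['conf'],2),M.sum(),sorted(res)[-4:])
E
python3 leg.py
```

```text
clock: 28.1
eef_pos: [558.8, 53.6, 172.3]
eef_rot: [-3.113, 0.007, 1.384]
wrist_force: [-1.5, -0.6, 1.1]
finger_gap: 9.3
clock: 28.77
eef_pos: [558.5, 53.5, 264.0]
eef_rot: [-3.113, 0.007, 1.383]
wrist_force: [-0.5, 0.3, 0.1]
finger_gap: 37.3
[558.48077262  53.53901669 263.96942857] [-0.50842712  0.25292167  0.11069388] 28.7667
wrist 0.68 2856 [(np.float64(0.336), np.float64(0.75)), (np.float64(0.46), np.float64(0.6)), (np.float64(0.589), np.float64(0.7)), (np.float64(0.643), np.float64(0.65))]
scene 0.64 835 [(np.float64(0.639), np.float64(0.7)), (np.float64(0.69), np.float64(0.55)), (np.float64(0.712), np.float64(0.65)), (np.float64(0.723), np.float64(0.6))]
top none
```

Released, the leg stays at about 0.65 rad in two views, as the detent reading predicts. I retreat and check again before handing in.

```bash
python3 -m crank '[{"offset":[0,0,0.02],"spin":0},{"offset":[0,0,0.04],"spin":0},{"offset":[-0.01,-0.01,0.05],"spin":0},{"offset":[-0.03,-0.03,0.06],"spin":0},{"offset":[-0.05,-0.05,0.07],"spin":0},{"offset":[-0.06,-0.06,0.07],"spin":0},{"offset":[-0.06,-0.06,0.07],"spin":0},{"offset":[-0.06,-0.06,0.07],"spin":0}]'; python3 leg.py; python3 look.py | grep -A1 'knob_grip 0'
python3 - <<'E'
from h import *
a=cv2.imread('pics/scene1.png').astype(int)
p=manip.camera('scene')
for n in('dye_bottle','cuff','offcut_block','tool_cup','wax_jar','mallet','edge_brush'): print(n,[(np.round(d['location']).tolist(),round(d['conf'],2)) for d in manip.search_frame(p,n)[:1]])
E
```

```text
clock: 29.73
eef_pos: [498.2, -6.6, 330.9]
eef_rot: [-3.111, 0.007, 1.383]
wrist_force: [0.1, -0.1, 0.1]
finger_gap: 37.9
[498.24687163  -6.59551694 330.87615922] [ 0.09646961 -0.11888324  0.05223014] 29.7333
wrist 0.84 2211 [(np.float64(0.361), np.float64(0.75)), (np.float64(0.452), np.float64(0.6)), (np.float64(0.599), np.float64(0.7)), (np.float64(0.651), np.float64(0.65))]
scene 0.8 862 [(np.float64(0.655), np.float64(0.7)), (np.float64(0.67), np.float64(0.55)), (np.float64(0.712), np.float64(0.6)), (np.float64(0.729), np.float64(0.65))]
top 0.9 311 [(np.float64(0.199), np.float64(0.7)), (np.float64(0.238), np.float64(0.55)), (np.float64(0.316), np.float64(0.65)), (np.float64(0.343), np.float64(0.6))]
knob_grip 0.62 1831 [386.  32.] [65. 37.] 90.0
[[-19.0, 120.0], [11.0, 120.0], [13.0, 71.0], [-17.0, 70.0]]
dye_bottle [([570.0, -149.0, 66.0], 0.72)]
cuff [([394.0, 30.0, 22.0], 0.72)]
offcut_block [([425.0, 157.0, 31.0], 0.83)]
tool_cup [([724.0, -275.0, 66.0], 0.56)]
wax_jar [([752.0, 282.0, 57.0], 0.86)]
mallet [([496.0, 389.0, 23.0], 0.87)]
edge_brush [([782.0, -14.0, 19.0], 0.58)]
```

```bash
python3 -c "
from cell import manip
print(manip.sign_off())"
```

```text
the job is handed in; nothing more can be done
None
```

I pushed the plaque level with its back up, then turned the knob clockwise about 1.47 rad by the wrist's turn. After that I swung the leg out, let it go in its detent, backed off and handed the job in at about 30 s. No verdict was reported.

**Last checks:**
- **Leg:** it stands still at about 0.65 rad in three views. The top view matches only weakly.
- **Knob:** its bar now lies along the stand's y.
- **Plaque:** it matched the level outline to about 0.05 rad before locking. I did not measure its angle again after the lock.
- **Bystanders:** I compared six with the start and found at most about 11 mm of change (the cuff), which I take as detection noise since nothing should have touched it. The brush was first found by name only at the end, so it has no direct comparison.
- **Forces:** the wrist read about zero when I handed in.

**What disagreed or went wrong:**
- **Finger length:** the real fingertips sit about 38 mm behind the reported TCP. My first two pushes therefore missed the back of the plaque, and the first touched its far side with up to 27 N. I corrected for this and the third push worked.
- **Passing the ball:** I did not recognise the ball as the leg passed it at about 0.57 rad. I went on to about 0.78 rad and pressed the end stop with roughly 13 N before backing off. That is below the 20 N at which the clutch slips, but I could not measure the clutch itself.

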